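Seal the oyster sample tub

ROBOT

A 6-joint arm with a two-finger parallel gripper is mounted at the origin on the work surface. World frame = base frame: x ahead of the robot, y to its left, z up, the work surface at z = 0. Lengths are in m, angles in degrees, forces in N, time in s.
With the tool pointing down it reaches from about 0.25 to 0.8 m from the base axis. Payload 3.9 kg.
Tool frame: the origin (TCP) lies at the very end of the fingers, on their centre line; the grasp point (between the pads) lies 19 mm behind it; z points along the fingers, y is the line along which they close (so a half turn about z gives the same grasp; the last joint's range is limited). The gripper opens to 85 mm and grips with 20 to 120 N. Pads are 22 mm wide; open, the fingers measure 114 mm over their backs; the gripper's body (76 mm by 85 mm) begins 54 mm behind the grasp point. The pads swing forward as they close: fully open they stand 13 mm farther back than shut.
Start: joints at [64.744, 14.897, -7.913, 67.191, 0, 90], TCP at [0.224, 0.475, 0.231] pointing down, gripper open.
Joint ranges: [-159.42, 159.42], [-47.68, 98.78], [-73.54, 78.23], [-108.79, 121.32], [-90, 84.71], [-180, 180]. Speed limits (degrees/s): [147.25, 147.25, 180, 180, 180, 180].

INTERFACE

Orientations are given as a 3x3 rotation matrix whose columns are the frame's x, y, z axes.
In Python, from rig import r, cams, ticket gives the robot as it stands.
- The arm moves only by the tool send_rows, never from a script. Its arguments are lists of equal length, an entry for each row: "travel": the shift along the tool's x, y, z each as a share of 300 mm, from -1 to 1, a list of three; "turn": the turn about the tool's z as a share of 180 degrees, from -1 to 1; "jaw": the opening, from 0 (shut) to 1 (fully open). A call has 1 to 5 rows; each row is the pose to reach, as a shift and turn from the pose commanded when the call began, along the tool's axes at that moment, turning the shorter way round; what a row does not reach only later rows make up. A row lasts 1/10 s, in which the tool goes at most 50 mm and 8.59 degrees, less where a joint would pass 70% of its speed; a pose out of reach is approached as far as the arm can. A call with a number of a shift or a turn outside -1 to 1 is refused whole. A call with a gripper value outside its range is refused whole. The fingers move at their own pace and stop on an object; "newtons" is the grip in N (left out, the last holds). Time passes only in rows, so rows that repeat a pose let the fingers close. It gives the time, the measured TCP pose, the force, the opening and the grip force at its end, in the units of the state.
- r.sense(): the state, without advancing time (a new reading comes with each control period).
- cams.capture(name): name is "scene" or "top"; returns a dict with "pixels" (480x640x3 uint8, red, green, blue), "intrinsics" (3x3 intrinsics, pixels), "rvec" (rotation vector, rad) and "tvec" (3), from world to camera coordinates, as OpenCV has them. Camera axes: x right, y down, z forward; pixel columns grow to the right and rows downward; lengths in m; the calibration is good to about 2 mm. A picture is of the moment at which its call begins. There is no depth.
- ticket.close_job(): hands the job in; it is judged then, once.
The state is a dict: "time": time; "joints": joint angles; "dq": joint speeds; "tau": joint torques, N m; "tcp_pos": TCP position; "tcp_rot": TCP orientation; "contact_force": force on the tool from outside, world axes, zero at the start; "moment": the same for the moment, N m; "opening": finger opening in m; "finger_force": force on a finger pad.
Only numpy, scipy, OpenCV 4.12 (cv2) and the standard library are available. Lean on these libraries where they do the work, as an engineer would, in place of code of your own. Each camera call takes 0.05 s, during which the arm holds its last target. There are 200 camera calls.

TASK

Close the oyster sample tub that stands on the bench scale: fit the loose lid on it and press it down until both of its ends have snapped home and it sits level on the rim all round, without overloading the scale. Only then turn the vent dial on the lid until its pointer lines up with the index mark on the lid. Leave the tub standing on the scale, and leave the oysters on the board and the jar where they are.

Things in the scene. Friction and masses are not known exactly. Their poses are not given: they have to be found in the camera images.
- scale: Grey bench scale, fixed to the bench, body 200 x 190 x 42 mm; origin at the centre of its underside, x and y along its sides. Its steel pan is part of it. The scale is overloaded when more than 80 N in all, tub (about 9 N) included, bears on the pan.
- pan_top (a point): Centre of the top of the scale's pan, 190 x 150 x 7 mm, steel. The pan is sprung: it sinks straight down about 1 mm for each 1.8 N, up to about 18 mm, then meets a hard stop. It is about 67 mm above the bench under the open tub, a few mm more or less with the tub's weight.
- tub: White open plastic tub with oysters inside, loose on the scale's pan, about 0.9 kg. Outside 150 (its x) x 110 (its y) x 80 mm high (158 mm long at the pads behind the snap beads), walls 4 mm, mouth 142 x 102 mm. Origin at the centre of its underside, z up: the rim is at z = 80 mm.
- snap_a (a point): Middle of the sprung snap bead in the tub's +x short wall, at x = 72, z = 72 mm of the tub. It is 50 mm long along y and bulges 3.5 mm into the mouth. A like bead is at x = -72. The lid's plug must be forced past both; each takes about 15 N pressed on the lid above it, felt as resistance that suddenly gives way.
- lid: Loose grey lid, 0.14 kg, right way up on the blue board. Plate 160 (x) x 118 (y) x 4 mm; origin at the centre of the plate's underside, which rests on the rim when closed; z up. A plug 139 x 99 mm reaches 17 mm below it. Laid on the tub it rests on the two snap beads, plate about 11 mm above the rim; pressed near an end (x = +60 or -60 mm), that end snaps home. Fits either way round.
- vent (a joint): Angle of the vent dial about the lid's z, rad, positive anticlockwise from above; 0 when its pointer points along the lid's +x, at the index mark. Stiff (0.08 N m), stays where it is left; turns from -0.8 to 1.7.
- vent_grip (a point): On the black vent dial's axis, at the lid's centre, mid-height of its grip bar, 22 mm above the lid's origin; x along the bar to the pointer, z up. Dial: disc of 46 mm diameter, 4 mm high, on the plate; upright grip bar 42 long, 14 wide, top 32 mm above the lid's origin, with a narrow nose at one end as pointer. The lid is also lifted by this bar.
- index (a point): The index mark: a small black raised bar 18 x 5 x 2 mm on the lid's plate, lying along x; this point is its middle, at x = +45 mm of the lid.
- board: Blue sorting board, fixed, 370 x 270 mm, top 20 mm above the bench; origin at the centre of its underside.
- oyster_a: Loose oyster about 75 x 58 x 24 mm on the board; leave alone; origin under its middle.
- oyster_b: Loose oyster about 85 x 65 x 27 mm on the board; leave alone; origin under its middle.
- jar: Small closed glass jar, 50 mm diameter, 70 mm high, on the bench; leave alone; origin at the centre of its underside.
Not all that is in view belongs to the job. What is meant by the lid is not red, and is the larger of those in its own colour.

How it is judged (in metres and radians):
On the way, in this order (a step that is already met when the one before it is completed fails the run):
1. the lid is seated level on the tub, both ends home (z of lid in the frame of tub between 0.077 and 0.082 m and angle between the z axis of lid and the z axis of tub, either way round below 0.022 rad and x of lid in the frame of tub between -0.004 and 0.004 m and y of lid in the frame of tub between -0.004 and 0.004 m and angle between lid's own z axis and vertical below 0.3 rad), for 0.2 s.
2. then the vent dial's pointer is turned to the index mark (value of joint vent between -0.14 and 0.14 rad), for 0.2 s.
At the end, for the whole second after the job is handed in: The lid is on the tub, centred within 4 mm, its plate at most 2 mm above the rim and parallel to it within 0.022 rad; the vent dial is within 0.14 rad (8 degrees) of the index mark; the tub stands upright on the scale's pan, its centre within 40 mm of the scale's; lid and tub are at rest (all of step 1 and all of step 2 and horizontal distance between tub and scale below 0.04 m and angle between tub's own z axis and vertical below 0.04 rad and linear speed of each of lid, tub below 0.01 m/s); the robot touches nothing.
It fails at once if the scale is overloaded: more than 80 N bears on the pan (contact force between tub and scale above 80 N).
It fails at once if an oyster on the board or the jar is moved by more than 30 mm (distance of any of oyster_a, oyster_b, jar from where it was at the start of the episode above 0.03 m).
It also fails if it takes over 67 s, if anything falls off the work surface, if the arm or the gripper's body presses on something with over 40 N, if the wrist force passes 120 N, or if a joint passes its speed limit or range.

## Working session

There is one attempt and no reset: what is moved stays moved. The work goes in short steps, Python scripts to look and compute and a tool call to move; the robot and the scene stay as the last step left them, time stands still between calls to the robot, and variables do not carry over. Pictures are saved under pics/ and viewed, at most 10 in all, crops included, and the job is handed in when it is done.

Besides the shell and the picture viewer there is one more tool, called after "Request:" as name([rows], argument=value, ...), one row to a line, values as JSON. send_rows: Moves the arm, as the interface text tells. Its arguments: {"type":"object","properties":{"travel":{"type":"array"},"turn":{"type":"array"},"jaw":{"type":"array"},"newtons":{"type":"number"}},"required":["travel","turn","jaw"]}

```bash
mkdir -p pics; ls
python3 - <<'E'
from rig import r,cams,ticket
import cv2,pickle
d={n:cams.capture(n) for n in("scene","top")}
pickle.dump(d,open("c0.pkl","wb"))
for n in d: cv2.imwrite(f"pics/{n}0.png",d[n]["pixels"][:,:,::-1]); print(n,d[n]["intrinsics"],d[n]["rvec"],d[n]["tvec"])
s=r.sense(); print(s)
E
```

```text
pics
scene [[572.4434171    0.         324.92316677]
 [  0.         572.4434171  237.20186745]
 [  0.           0.           1.        ]] [ 1.71699792  1.71370507 -0.76198128] [ 0.00906706 -0.26063384  1.69757742]
top [[496.34838182   0.         324.21347337]
 [  0.         496.34838182 242.70186007]
 [  0.           0.           1.        ]] [ 2.1308179  -2.16916648  0.13199203] [0.03204663 0.48196943 1.01269616]
{'time': 0.1, 'joints': array([ 6.47462257e+01,  1.49309723e+01, -7.97982209e+00,  6.71919838e+01,
       -4.96873513e-04,  9.00000751e+01]), 'dq': array([ 0.11313014, -0.13353023,  0.15541087,  0.09958793,  0.03465506,
       -0.05924682]), 'tau': array([ 1.04031456e-03, -4.06508267e+01,  2.54527527e+01,  1.00574055e-02,
        7.86460100e-05,  1.03729991e-05]), 'tcp_pos': array([0.22370935, 0.47424421, 0.23054768]), 'tcp_rot': array([[-9.04426491e-01,  4.26628818e-01, -7.57450007e-04],
       [ 4.26629491e-01,  9.04425029e-01, -1.62607665e-03],
       [-8.67441668e-06, -1.79381731e-03, -9.99998391e-01]]), 'contact_force': array([-0.32359974,  0.51827014, -0.25389279]), 'moment': array([0.02072584, 0.03388327, 0.00742074]), 'finger_force': 0.0, 'opening': 0.0854387554258117}
```

View pics/scene0.png

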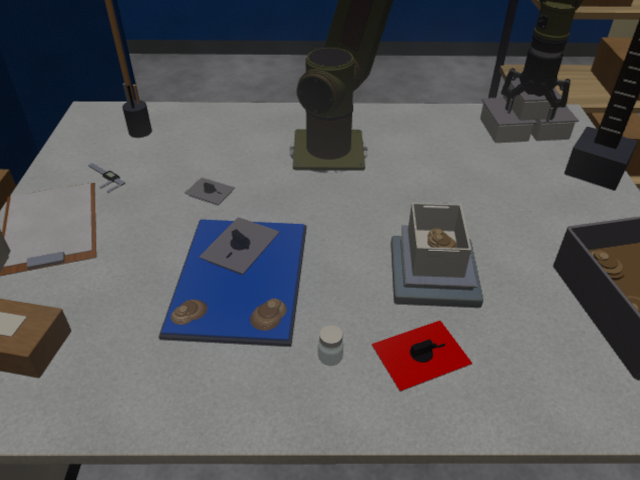

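View pics/top0.png

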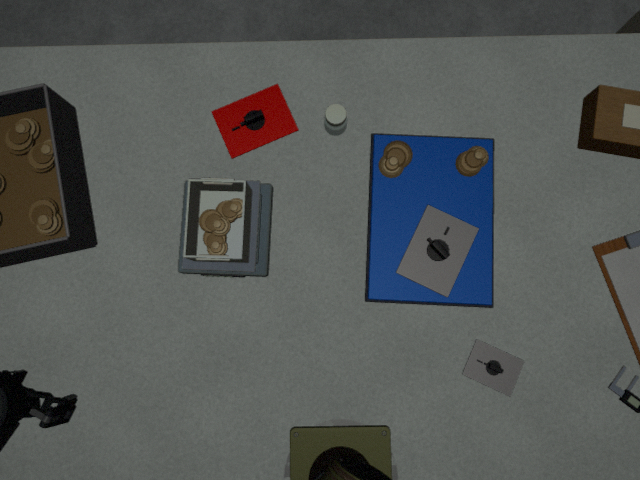

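The top view shows the lid on the blue board at about (437,250), with the dial pointing up-left and the index at (447,231). The tub is at (217,220). The decoys are the red lid and the small grey lid at (493,367).

```bash
cat > h.py <<'E'
import numpy as np,cv2
def ray(c,px,z):
    K=c["intrinsics"];R,_=cv2.Rodrigues(np.array(c["rvec"],float));t=np.array(c["tvec"],float).ravel()
    p=np.atleast_2d(np.array(px,float)); d=np.c_[p,np.ones(len(p))]@np.linalg.inv(K).T@R; o=-R.T@t
    return o+d*((z-o[2])/d[:,2])[:,None]
def proj(c,P):
    return cv2.projectPoints(np.array(P,float).reshape(-1,1,3),np.array(c["rvec"],float),np.array(c["tvec"],float),c["intrinsics"],None)[0].reshape(-1,2)
E
python3 - <<'E'
import pickle,cv2,numpy as np
from h import *
d=pickle.load(open("c0.pkl","rb"));c=d["top"];im=c["pixels"]
a=im[195:310,385:490];hsv=cv2.cvtColor(im,cv2.COLOR_RGB2HSV)
m=((hsv[...,1]<60)&(hsv[...,2]>60)).astype(np.uint8);roi=np.zeros_like(m);roi[200:302,390:484]=1
cs=cv2.findContours(m*roi,0,2)[0];k=max(cs,key=cv2.contourArea)
k=cv2.convexHull(k);P=ray(c,k[:,0,:],.041)
(ce,sz,an)=cv2.minAreaRect(P[:,:2].astype(np.float32));print("lid",ce,sz,an,cv2.contourArea(k))
dk=((hsv[...,2]<50)).astype(np.uint8)*roi
for q in cv2.findContours(dk,0,2)[0]:
    if cv2.contourArea(q)>8: x=q[:,0].mean(0);print("dark",x,cv2.contourArea(q),ray(c,x,.043)[0])
for n,b,s in(("top",(185,60+100,285,285),6),):
    pass
tub=cv2.resize(im[165:285,170:280],None,fx=5,fy=5,interpolation=2)[:,:,::-1]
cv2.imwrite("pics/tub.png",tub)
lid=cv2.resize(im[200:305,385:490],None,fx=5.5,fy=5.5,interpolation=2)[:,:,::-1]
cv2.imwrite("pics/lid.png",lid)
E
```

```text
lid (0.46160295605659485, -0.2107609659433365) (0.11708302050828934, 0.15918982028961182) 62.982872009277344 4288.5
dark [435.35294118 249.17647059] 355.5 [ 0.46318791 -0.20678319  0.043     ]
dark [445.83333333 231.08333333] 8.5 [ 0.50070438 -0.23032067  0.043     ]
```

View pics/tub.png

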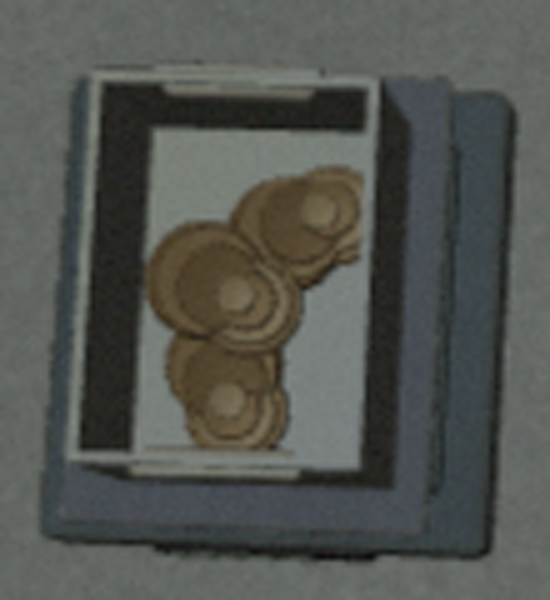

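View pics/lid.png

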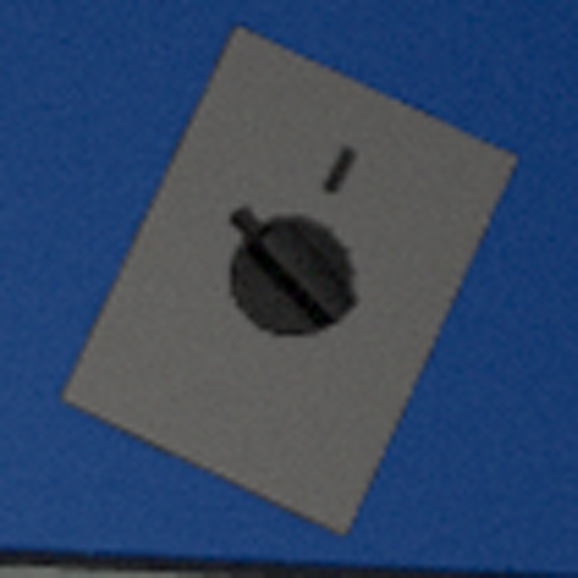

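The lid crop shows its plate clearly: index up-right of the dial and the pointer nose at crop (240,217). In the tub crop the rim is a bright outline from (92,78) to (360,470), with the long axis nearly along world x.

Run:
```python
import pickle,cv2,numpy as np
from h import *
d=pickle.load(open("c0.pkl","rb"));c=d["top"];im=c["pixels"]
x=np.array([[92,78],[383,78],[360,470],[65,460]],float)
P=ray(c,(x+.5)/5-.5+[170,165],.147)[:,:2]
print(P,P.mean(0),[np.linalg.norm(P[i]-P[i-1]) for i in range(4)])
print([np.degrees(np.arctan2(*(P[i]-P[j])[::-1])) for i,j in((0,3),(1,2))])
hsv=cv2.cvtColor(im,cv2.COLOR_RGB2HSV)
m=((hsv[...,2]>105)&(hsv[...,1]<60)).astype(np.uint8);roi=np.zeros_like(m);roi[175:265,180:250]=1
q=np.argwhere(m*roi)[:,::-1]; n,l,st,_=cv2.connectedComponentsWithStats(m*roi);print(st)
Q=ray(c,cv2.convexHull(q.astype(np.int32))[:,0],.147)[:,:2]
print(cv2.minAreaRect(Q.astype(np.float32)))
# bar: nose from lid crop; side stripe
v=hsv[...,2];roi[:]=0;roi[232:265,422:454]=1
for t in(25,30,35,40):
    q=np.argwhere((v<t)*roi>0)[:,::-1]
    if len(q)<8: continue
    W=ray(c,q,.06)[:,:2];f=cv2.fitLine(W.astype(np.float32),1,0,.01,.01).ravel();print(t,len(q),np.degrees(np.arctan2(f[1],f[0])),f[2:])
```

```text
[[0.59222672 0.28017602]
 [0.5900447  0.1690938 ]
 [0.44024464 0.17719422]
 [0.44599996 0.28756625]] [0.517129   0.22850757] [np.float64(0.1464133909772453), np.float64(0.11110365115409274), np.float64(0.1500189170474459), np.float64(0.11052198235343347)]
[np.float64(-2.89323742563222), np.float64(-3.095246727133178)]
[[     0      0    640    480 305359]
 [   180    175      7      5     14]
 [   194    175      1      1      1]
 [   246    175      1      1      1]
 [   248    175      1      2      2]
 [   227    176      1      1      1]
 [   183    178     63     82   1806]
 [   180    181      3      2      6]
 [   180    189      1      1      1]
 [   181    191      2      3      5]
 [   180    198      1      1      1]
 [   180    209      1      1      1]
 [   180    213      1      1      1]
 [   180    219      1      1      1]]
((0.5209550261497498, 0.23224970698356628), (0.13005398213863373, 0.1609814316034317), 88.86885070800781)
25 91 43.09995 [ 0.45830056 -0.20731789]
30 143 41.56636 [ 0.4647052 -0.2028094]
35 247 50.24598 [ 0.45710883 -0.21437183]
40 335 53.178802 [ 0.4612066  -0.20863734]
```

```bash
cat >> h.py <<'E'
def chain(p,yaw,targets):
    "tool-down pose p, tool-x yaw deg -> prints travel/turn for a call per target (x,y,z,yaw)"
    p=np.array(p,float)
    for t in targets:
        a=np.radians(yaw);X=np.array([np.cos(a),np.sin(a),0]);Y=np.array([np.sin(a),-np.cos(a),0]);d=np.array(t[:3])-p
        print(np.round(np.array([d@X,d@Y,-d[2]])/.3,4),"turn",round(-((t[3]-yaw+180)%360-180)/180,4),"mm",round(1e3*np.linalg.norm(d)))
        p=np.array(t[:3]);yaw=t[3]
def now(s): return s["tcp_pos"],np.degrees(np.arctan2(s["tcp_rot"][1,0],s["tcp_rot"][0,0]))
E
python3 -c "
from h import *
chain([.224,.475,.231],154.74,[(.28,.29,.231,188.7),(.35,.09,.2,223),(.43,-.12,.16,223),(.4616,-.2108,.11,223),(.4616,-.2108,.048,223)])"
```

```text
[-0.432 -0.478 -0.   ] turn -0.1887 mm 193
[-0.1298 -0.6943  0.1033] turn -0.1906 mm 214
[ 0.2824 -0.6938  0.1333] turn 0.0 mm 228
[ 0.1294 -0.2932  0.1667] turn 0.0 mm 108
[0.     0.     0.2067] turn 0.0 mm 62
```

Request:
send_rows([
  [-0.432, -0.478, 0],
  [-0.432, -0.478, 0],
  [-0.432, -0.478, 0],
  [-0.432, -0.478, 0],
  [-0.432, -0.478, 0],
], turn=[-0.1887, -0.1887, -0.1887, -0.1887, -0.1887], jaw=[1, 1, 1, 1, 1], newtons=60)

```text
time: 0.6
tcp_pos: [0.2797, 0.2853, 0.2309]
tcp_rot: [[-0.989, -0.15, -0.001], [-0.15, 0.989, -0.003], [0.002, -0.003, -1.0]]
contact_force: [-0.7, 1.4, -0.7]
opening: 0.0853
finger_force: 0.0
```

```bash
python3 -c "
from rig import r
from h import *
s=r.sense();print(s['joints'],now(s))"
```

```text
[ 45.63914643   2.71051295 -22.9663672   64.49143796  -0.0781537
  37.00405416] (array([0.27965653, 0.28534136, 0.23088466]), np.float64(-171.3649177791317))
```

Request:
send_rows([
  [-0.1298, -0.6943, 0.1033],
  [-0.1298, -0.6943, 0.1033],
  [-0.1298, -0.6943, 0.1033],
  [-0.1298, -0.6943, 0.1033],
  [-0.1298, -0.6943, 0.1033],
], turn=[-0.1906, -0.1906, -0.1906, -0.1906, -0.1906], jaw=[1, 1, 1, 1, 1])

```text
time: 1.1
tcp_pos: [0.347, 0.0999, 0.2018]
tcp_rot: [[-0.74, -0.673, 0.0], [-0.673, 0.74, 0.0], [-0.0, 0.0, -1.0]]
contact_force: [1.4, -0.7, 0.1]
opening: 0.0856
finger_force: 0.0
```

Request:
send_rows([
  [0.2824, -0.6938, 0.1333],
  [0.2824, -0.6938, 0.1333],
  [0.2824, -0.6938, 0.1333],
  [0.2824, -0.6938, 0.1333],
  [0.2824, -0.6938, 0.1333],
], turn=[0, 0, 0, 0, 0], jaw=[0.6, 0.6, 0.6, 0.6, 0.6])

```text
time: 1.6
tcp_pos: [0.4237, -0.1134, 0.1613]
tcp_rot: [[-0.745, -0.667, -0.0], [-0.667, 0.745, -0.001], [0.001, -0.001, -1.0]]
contact_force: [-0.3, -0.3, 0.3]
opening: 0.051
finger_force: 0.0
```

Request:
send_rows([
  [0.1294, -0.2932, 0.1667],
  [0.1294, -0.2932, 0.1667],
  [0.1294, -0.2932, 0.1667],
  [0.1294, -0.2932, 0.1667],
  [0.1294, -0.2932, 0.1667],
], turn=[0, 0, 0, 0, 0], jaw=[0.6, 0.6, 0.6, 0.6, 0.6])

```text
time: 2.1
tcp_pos: [0.4523, -0.2006, 0.112]
tcp_rot: [[-0.743, -0.669, -0.001], [-0.669, 0.743, 0.001], [0.0, 0.002, -1.0]]
contact_force: [0.8, 0.8, 0.9]
opening: 0.0509
finger_force: 0.0
```

```bash
python3 -c "
from rig import r,cams
from h import *
s=r.sense();print(s['joints'],now(s),s['opening'])
c=cams.capture('scene');p=proj(c,[.4616,-.2108,.06])[0].astype(int);print(p)
a=c['pixels'][p[1]-90:p[1]+60,p[0]-90:p[0]+90,::-1];cv2.imwrite('pics/pre.png',cv2.resize(a,None,fx=4,fy=4))"
```

```text
[-2.39360386e+01  1.68869942e+01 -2.41484130e+01  4.90617020e+01
  3.18937375e-02 -6.59367731e+01] (array([ 0.45233808, -0.200594  ,  0.11202504]), np.float64(-137.9992832389729)) 0.05089351066666566
[238 236]
```

View pics/pre.png

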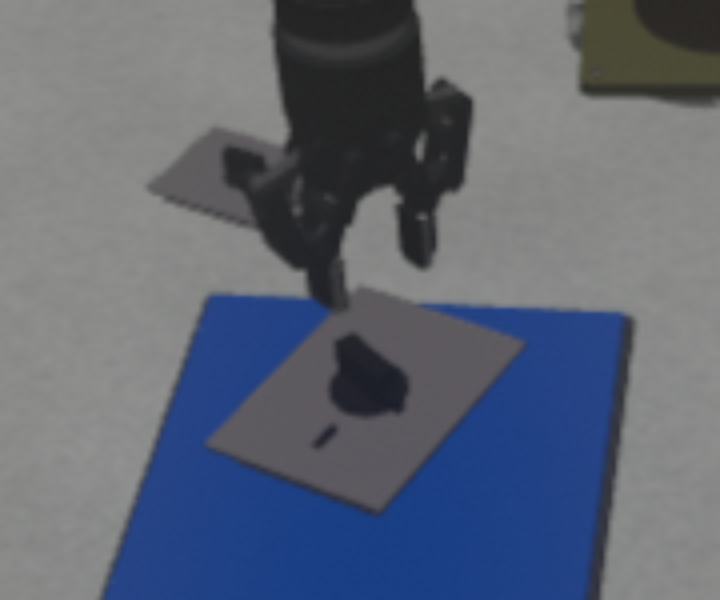

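The gripper hangs above the lid with its fingers straddling the bar line, about 14 mm short along tool y. I'll correct that and descend.

Request:
send_rows([
  [0, -0.046, 0],
  [0, -0.046, 0.1],
  [0, -0.046, 0.15],
  [0, -0.046, 0.19],
  [0, -0.046, 0.19],
], turn=[0, 0, 0, 0, 0], jaw=[0.6, 0.6, 0.6, 0.6, 0.6])

```text
time: 2.65
tcp_pos: [0.462, -0.211, 0.0543]
tcp_rot: [[-0.742, -0.67, -0.002], [-0.67, 0.742, 0.001], [0.001, 0.002, -1.0]]
contact_force: [0.0, 0.6, 1.2]
opening: 0.0516
finger_force: 0.0
```

Request:
send_rows([
  [0, 0, 0.015],
  [0, 0, 0.015],
  [0, 0, 0.015],
  [0, 0, 0.015],
  [0, 0, 0.015],
], turn=[0, 0, 0, 0, 0], jaw=[0.6, 0, 0, 0, 0], newtons=60)

```text
time: 3.15
tcp_pos: [0.4626, -0.2117, 0.0514]
tcp_rot: [[-0.743, -0.669, 0.001], [-0.669, 0.743, 0.0], [-0.001, -0.0, -1.0]]
contact_force: [-1.0, 1.6, 4.9]
opening: 0.0125
finger_force: 60.1
```

Request:
send_rows([
  [0, 0, 0],
  [0, 0, 0],
  [0, 0, 0],
  [0, 0, -0.02],
  [0, 0, -0.05],
], turn=[0, 0, 0, 0, 0], jaw=[0, 0, 0, 0, 0])

```text
time: 3.65
tcp_pos: [0.4617, -0.2117, 0.0655]
tcp_rot: [[-0.743, -0.669, -0.001], [-0.669, 0.743, 0.0], [0.001, 0.001, -1.0]]
contact_force: [-0.4, -0.0, -1.3]
opening: 0.0124
finger_force: 59.2
```

```bash
python3 -c "
from h import *
chain([.4617,-.2117,.0655],222,[(.4617,-.2117,.2,222),(.49,-.01,.21,234),(.517,.2285,.21,246)])"
```

```text
[ 0.      0.     -0.4483] turn 0.0 mm 134
[-0.52    0.4365 -0.0333] turn -0.0667 mm 204
[-0.6961  0.3945 -0.    ] turn -0.0667 mm 240
```

Request:
send_rows([
  [0, 0, -0.1],
  [0, 0, -0.2],
  [0, 0, -0.32],
  [0, 0, -0.4483],
  [0, 0, -0.4483],
], turn=[0, 0, 0, 0, 0], jaw=[0, 0, 0, 0, 0])

```text
time: 4.15
tcp_pos: [0.4658, -0.2136, 0.206]
tcp_rot: [[-0.743, -0.669, 0.01], [-0.669, 0.743, -0.005], [-0.004, -0.01, -1.0]]
contact_force: [0.5, -0.2, -1.1]
opening: 0.0125
finger_force: 59.3
```

Request:
send_rows([
  [-0.1, 0.08, -0.0333],
  [-0.21, 0.18, -0.0333],
  [-0.32, 0.27, -0.0333],
  [-0.43, 0.36, -0.0333],
  [-0.52, 0.4365, -0.0333],
], turn=[-0.0133, -0.0267, -0.04, -0.0533, -0.0667], jaw=[0, 0, 0, 0, 0])

```text
time: 4.65
tcp_pos: [0.4903, -0.0082, 0.2095]
tcp_rot: [[-0.586, -0.81, -0.001], [-0.81, 0.586, 0.0], [0.0, 0.001, -1.0]]
contact_force: [0.2, -0.4, -1.7]
opening: 0.013
finger_force: 59.3
```

Request:
send_rows([
  [-0.14, 0.08, 0],
  [-0.27, 0.15, 0],
  [-0.4, 0.22, 0],
  [-0.52, 0.29, 0],
  [-0.6, 0.34, 0],
], turn=[-0.0133, -0.0267, -0.04, -0.0533, -0.0667], jaw=[0, 0, 0, 0, 0])

```text
time: 5.15
tcp_pos: [0.5138, 0.1981, 0.2093]
tcp_rot: [[-0.403, -0.915, -0.0], [-0.915, 0.403, 0.0], [-0.0, 0.001, -1.0]]
contact_force: [-0.2, -0.1, -1.9]
opening: 0.0123
finger_force: 59.3
```

Request:
send_rows([
  [0, 0, 0],
  [0, 0, 0],
], turn=[0, 0], jaw=[0, 0])

```text
time: 5.35
tcp_pos: [0.5134, 0.1956, 0.2092]
tcp_rot: [[-0.406, -0.914, -0.001], [-0.914, 0.406, -0.001], [0.002, 0.001, -1.0]]
contact_force: [0.3, -0.6, -2.1]
opening: 0.0133
finger_force: 59.3
```

```bash
python3 -c "
from rig import r,cams
from h import *
import pickle
d={n:cams.capture(n) for n in('scene','top')};pickle.dump(d,open('c1.pkl','wb'))
s=r.sense();print(now(s),s['contact_force'],s['joints'],s['opening'])
a=d['top']['pixels'][150:290,150:310,::-1];b=d['scene']['pixels'][130:270,380:540,::-1]
cv2.imwrite('pics/held.png',cv2.resize(np.vstack([a,b]),None,fx=2.1*1,fy=2.1))"
```

```text
(array([0.51348168, 0.19446861, 0.20955365]), np.float64(-114.05560114827279)) [ 0.42105484 -0.54441026 -2.67686817] [ 2.07615997e+01  1.78771509e+01 -6.97084539e+00  6.52354366e+01
 -3.19520507e-02 -4.51827498e+01] 0.012646672442689287
```

View pics/held.png

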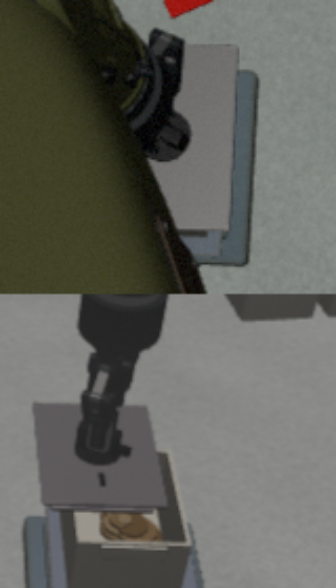

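The lid hangs level, index towards +x, with its corners visible in the scene view. The tub rim shows below it, a bit further in +y and nearer the camera.

Run:
```python
import pickle
from h import *
d0=pickle.load(open("c0.pkl","rb"));d1=pickle.load(open("c1.pkl","rb"))
def rect(m,c,z,name):
    m=cv2.morphologyEx(m.astype(np.uint8),cv2.MORPH_OPEN,np.ones((2,2)))
    n,l,st,_=cv2.connectedComponentsWithStats(m);i=1+st[1:,4].argmax()
    k=cv2.convexHull(np.argwhere(l==i)[:,::-1].astype(np.int32))[:,0]
    (ce,sz,a)=cv2.minAreaRect(ray(c,k,z)[:,:2].astype(np.float32));print(name,st[i],np.round(ce,4),np.round(sz,4),round(a,2))
def win(m,x0,x1,y0,y1):
    o=np.zeros_like(m);o[y0:y1,x0:x1]=m[y0:y1,x0:x1];return o
c=d1["scene"];im=cv2.GaussianBlur(c["pixels"],(3,3),0).astype(int)
print("lid px",im[213,405],im[230,440],"bench",im[180,385],"tub",im[225,415])
ref=(im[205:218,402:410].mean((0,1)));m=win(abs(im-ref).max(2)<14,390,465,175,236)
for z in(.197,.199,.201): rect(m,c,z,"lid scene")
ct=d1["top"];it=cv2.GaussianBlur(ct["pixels"],(3,3),0).astype(int);print("toplid",it[200:230,240:255].mean((0,1)))
for n,w in(("top",(178,252,172,266)),("scene",(402,475,195,285))):
    c=d0[n];v=cv2.cvtColor(c["pixels"],cv2.COLOR_RGB2HSV)[...,2].astype(int)
    for t in(112,120,128,136): rect(win(v>t,*w),c,.147,f"tub {n} {t}")
a=cv2.resize(d0["scene"]["pixels"][195:285,395:480,::-1],None,fx=6,fy=6,interpolation=cv2.INTER_CUBIC)
cv2.imwrite("pics/tubs.png",a)
```

```text
lid px [94 91 93] [85 82 83] bench [137 137 135] tub [94 90 92]
lid scene [ 397  183   63   52 2093] [0.5241 0.1954] [0.1172 0.169 ] 87.94
lid scene [ 397  183   63   52 2093] [0.5266 0.1948] [0.1169 0.1686] 87.94
lid scene [ 397  183   63   52 2093] [0.5291 0.1942] [0.1165 0.1681] 87.94
toplid [114.64666667 113.57333333 111.65555556]
tub top 112 [198 218  47  43 790] [0.4774 0.2157] [0.0756 0.089 ] 2.67
tub top 120 [228 219  16  40 499] [0.4786 0.1894] [0.0277 0.0745] 87.25
tub top 128 [238 251   4   6  17] [0.4499 0.1813] [0.0057 0.0094] 88.96Traceback (most recent call last):
  File "<stdin>", line 18, in <module>
  File "<stdin>", line 6, in rect
ValueError: attempt to get argmax of an empty sequence
```

```bash
cat >> h.py <<'E'
def edge(c,a,b,w=4,f=(.1,.9)):
    "subpixel edge line near pixel segment a-b -> (point,dir)"
    g=cv2.GaussianBlur(cv2.cvtColor(c["pixels"],cv2.COLOR_RGB2GRAY).astype(np.float32),(0,0),.7)
    a,b=np.array(a,float),np.array(b,float);u=(b-a)/np.linalg.norm(b-a);n=np.array([-u[1],u[0]]);s=np.arange(-w,w+.01,.25);P=[]
    for t in np.linspace(*f,40):
        q=(a+t*(b-a)+s[:,None]*n).astype(np.float32);v=cv2.remap(g,q[:,:1],q[:,1:],cv2.INTER_LINEAR).ravel()
        P.append(q[abs(np.gradient(v)).argmax()])
    L=cv2.fitLine(np.array(P),cv2.DIST_HUBER,0,.01,.01).ravel();return L[2:],L[:2]
def cross(A,B):
    k=np.linalg.solve(np.c_[A[1],-B[1]],B[0]-A[0]);return A[0]+k[0]*A[1]
def quad(c,px,w=4,f=(.1,.9)):
    E=[edge(c,px[i],px[(i+1)%4],w,f) for i in range(4)];return np.array([cross(E[i-1],E[i]) for i in range(4)])
def rep(n,P):
    P=P[:,:2];print(n,"centre",np.round(P.mean(0),4),"sides",[round(float(np.linalg.norm(P[i]-P[(i+1)%4]))*1e3,1) for i in range(4)],"dirs",[round(float(np.degrees(np.arctan2(*(P[(i+1)%4]-P[i])[::-1]))),1) for i in range(4)])
E
python3 - <<'E'
import pickle
from h import *
d0=pickle.load(open("c0.pkl","rb"));d1=pickle.load(open("c1.pkl","rb"))
q=np.array([[33,403],[150,407],[167,507],[42,503]],float);q[:,1]-=294;q=q/2.1+[380,130]
Q=quad(d1["scene"],q);rep("lid held scene",ray(d1["scene"],Q,.199));print(np.round(Q,1))
L=np.array([[237,26],[517,156],[347,536],[62,400]])/5.5+[385,200]
rep("lid board top",ray(d0["top"],quad(d0["top"],L,3),.041))
c=d0["scene"];a=np.radians(-27);R=np.array([[np.cos(a),-np.sin(a)],[np.sin(a),np.cos(a)]])
W=np.array([[80,59],[80,-59],[-80,-59],[-80,59]])@R.T/1e3+[.4616,-.2108]
rep("lid board scene",ray(c,quad(c,proj(c,np.c_[W,np.full(4,.041)]),4),.041))
x=(np.array([[82,76],[383,78],[360,470],[65,460]],float)+.5)/5-.5+[170,165]
rep("tub top",ray(d0["top"],quad(d0["top"],x,3,(.12,.25)),.147))
cv2.imwrite("pics/tubs.png",cv2.resize(c["pixels"][195:285,395:480,::-1],None,fx=6,fy=6,interpolation=cv2.INTER_CUBIC))
E
```

```text
lid held scene centre [0.5223 0.195 ] sides [115.0, 173.4, 130.6, 168.9] dirs [88.8, 2.8, -93.0, 177.6]
[[394.6 181.4]
 [447.7 182.3]
 [467.  235.1]
 [399.5 232.5]]
lid board top centre [ 0.4618 -0.2113] sides [116.6, 158.6, 116.6, 158.4] dirs [-117.1, 153.1, 62.8, -26.9]
lid board scene centre [ 0.461  -0.2084] sides [117.1, 159.0, 116.9, 166.2] dirs [-116.7, 152.7, 66.8, -27.1]
tub top centre [0.5064 0.227 ] sides [99.8, 134.4, 115.0, 182.1] dirs [-96.0, 176.4, 108.6, -5.7]
```

View pics/tubs.png

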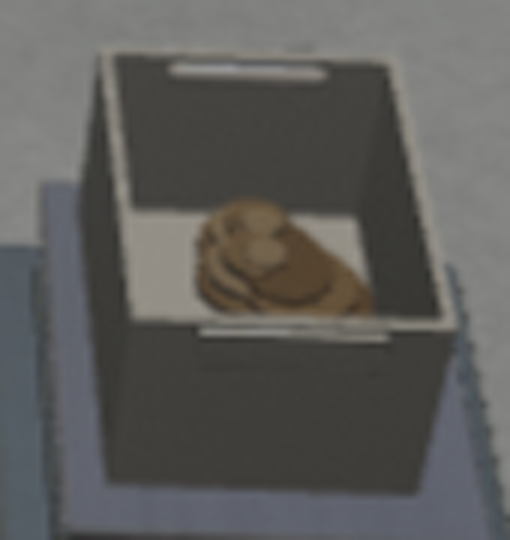

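Run:
```python
import pickle
from h import *
d0=pickle.load(open("c0.pkl","rb"));c=d0["scene"]
x=(np.array([[103,52],[390,58],[455,328],[130,325]],float)+.5)/6-.5+[395,195]
for z in(.145,.147,.149): rep("tub scene corners",ray(c,x,z))
# front wall foot on pan: rays vs z
f=(np.array([[107,482],[418,492]],float)+.5)/6-.5+[395,195]
for z in(.064,.067): print(ray(c,f,z))
c=d0["top"];o=lambda p:(np.array(p,float)+.5)/5-.5+[170,165]
E=[edge(c,o(a),o(b),1.6,(.05,.95)) for a,b in(([95,80],[160,79]),([383,85],[361,465]),([355,469],[305,467]),([67,455],[90,95]))]
P=np.array([cross(E[i-1],E[i]) for i in range(4)]);rep("tub top",ray(c,P,.147))
```

```text
tub scene corners centre [0.5186 0.229 ] sides [106.1, 147.5, 109.9, 149.6] dirs [88.4, -1.9, -90.5, 176.6]
tub scene corners centre [0.5209 0.2283] sides [105.8, 147.1, 109.6, 149.2] dirs [88.4, -1.9, -90.5, 176.6]
tub scene corners centre [0.5233 0.2276] sides [105.5, 146.7, 109.3, 148.8] dirs [88.4, -1.9, -90.5, 176.6]
[[0.58639916 0.17253022 0.064     ]
 [0.59096604 0.28226102 0.064     ]]
[[0.589378   0.17183319 0.067     ]
 [0.59392903 0.28118315 0.067     ]]
tub top centre [0.5132 0.2287] sides [111.1, 136.4, 108.9, 148.1] dirs [-98.2, 177.1, 87.9, -2.2]
```

```bash
python3 -c "
from h import *
chain([.5134,.1948,.2093],245.94,[(.5175,.2285,.2093,246),(.5175,.2285,.185,246)])"
```

```text
[-0.1081  0.0333 -0.    ] turn -0.0003 mm 34
[0.    0.    0.081] turn 0.0 mm 24
```

Request:
send_rows([
  [-0.05, 0.0153, 0],
  [-0.1081, 0.0333, 0],
  [-0.1081, 0.0333, 0.04],
  [-0.1081, 0.0333, 0.07],
  [-0.1081, 0.0333, 0.081],
], turn=[0, 0, 0, 0, 0], jaw=[0, 0, 0, 0, 0])

```text
time: 5.95
tcp_pos: [0.5168, 0.2287, 0.1838]
tcp_rot: [[-0.407, -0.914, -0.003], [-0.914, 0.407, -0.002], [0.003, 0.002, -1.0]]
contact_force: [-0.8, -0.8, -2.5]
opening: 0.0126
finger_force: 59.3
```

Request:
send_rows([
  [0, 0, 0],
  [0, 0, 0],
  [0, 0, 0.005],
  [0, 0, 0.01],
  [0, 0, 0.015],
], turn=[0, 0, 0, 0, 0], jaw=[0, 0, 0, 0, 0])

```text
time: 6.45
tcp_pos: [0.5182, 0.2291, 0.1814]
tcp_rot: [[-0.407, -0.913, 0.0], [-0.913, 0.407, 0.0], [-0.0, -0.0, -1.0]]
contact_force: [-0.7, -0.2, -2.0]
opening: 0.0125
finger_force: 59.3
```

Request:
send_rows([
  [0, 0, 0.004],
  [0, 0, 0.008],
  [0, 0, 0.008],
], turn=[0, 0, 0], jaw=[0, 0, 0])

```text
time: 6.75
tcp_pos: [0.5179, 0.2291, 0.1786]
tcp_rot: [[-0.407, -0.914, -0.0], [-0.914, 0.407, -0.0], [0.0, 0.0, -1.0]]
contact_force: [-0.2, -0.7, -1.0]
opening: 0.0123
finger_force: 59.3
```

Request:
send_rows([
  [0, 0, 0.004],
  [0, 0, 0.008],
  [0, 0, 0.008],
], turn=[0, 0, 0], jaw=[0, 0, 0])

```text
time: 7.05
tcp_pos: [0.5179, 0.2291, 0.1762]
tcp_rot: [[-0.407, -0.914, -0.0], [-0.914, 0.407, -0.0], [0.0, 0.0, -1.0]]
contact_force: [0.4, -0.5, -2.4]
opening: 0.0124
finger_force: 59.3
```

Request:
send_rows([
  [0, 0, 0.004],
  [0, 0, 0.008],
  [0, 0, 0.008],
], turn=[0, 0, 0], jaw=[0, 0, 0])

```text
time: 7.35
tcp_pos: [0.518, 0.2293, 0.1742]
tcp_rot: [[-0.407, -0.914, -0.0], [-0.914, 0.407, 0.0], [-0.0, 0.0, -1.0]]
contact_force: [-1.3, 1.2, 1.0]
opening: 0.0123
finger_force: 59.6
```

Request:
send_rows([
  [0, 0, 0.004],
  [0, 0, 0.008],
  [0, 0, 0.008],
], turn=[0, 0, 0], jaw=[0, 0, 0])

```text
time: 7.65
tcp_pos: [0.5177, 0.2294, 0.1716]
tcp_rot: [[-0.407, -0.914, -0.0], [-0.914, 0.407, 0.001], [-0.0, 0.001, -1.0]]
contact_force: [-4.0, 0.6, 2.5]
opening: 0.0126
finger_force: 59.9
```

Request:
send_rows([
  [0, 0, 0.004],
  [0, 0, 0.008],
  [0, 0, 0.008],
], turn=[0, 0, 0], jaw=[0, 0, 0])

```text
time: 7.95
tcp_pos: [0.5176, 0.2294, 0.1692]
tcp_rot: [[-0.407, -0.914, -0.001], [-0.914, 0.407, 0.001], [-0.0, 0.001, -1.0]]
contact_force: [-4.1, 2.0, 3.3]
opening: 0.0125
finger_force: 60.0
```

Request:
send_rows([
  [0.001, 0.005, 0],
  [0.001, 0.005, 0],
  [0.001, 0.005, 0],
], turn=[0, 0, 0], jaw=[0, 0, 0])

```text
time: 8.25
tcp_pos: [0.5172, 0.2295, 0.1695]
tcp_rot: [[-0.407, -0.914, 0.001], [-0.914, 0.407, -0.0], [-0.0, -0.001, -1.0]]
contact_force: [-0.4, 0.7, 1.8]
opening: 0.0126
finger_force: 59.9
```

```bash
python3 -c "
from rig import r,cams
from h import *
import pickle
d={n:cams.capture(n) for n in('scene','top')};pickle.dump(d,open('c2.pkl','wb'))
s=r.sense();print(now(s),s['contact_force'],s['moment'])
b=d['scene']['pixels'][170:270,380:500,::-1]
cv2.imwrite('pics/on.png',cv2.resize(b,None,fx=6,fy=6,interpolation=2))"
```

```text
(array([0.5171927 , 0.2294917 , 0.16942997]), np.float64(-114.00828148364154)) [-0.15431495  0.3692189   2.51720783] [ 0.13495358 -0.13203877 -0.0540505 ]
```

View pics/on.png

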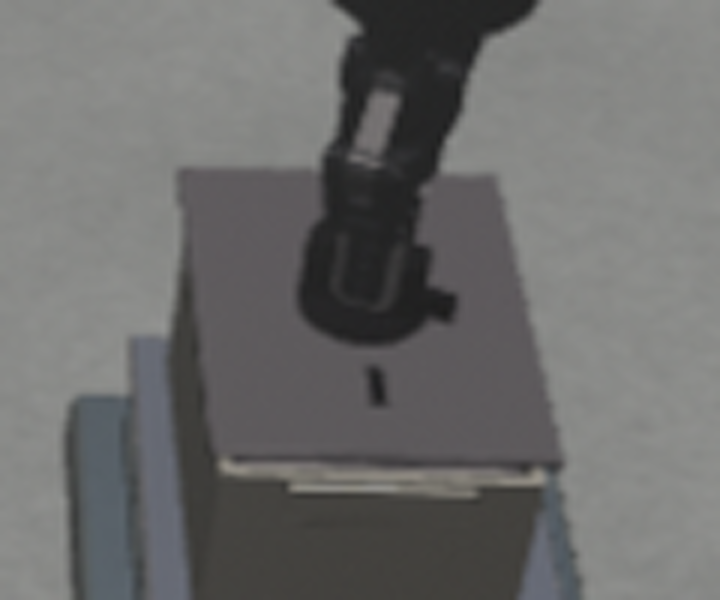

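The lid sits square on the tub with the beads taking it, index in front at crop (376,387). I'll release it, shut the fingers and press the +x end.

Request:
send_rows([
  [0, 0, 0],
  [0, 0, 0],
  [0, 0, 0],
  [0, 0, -0.07],
  [0, 0, -0.15],
], turn=[0, 0, 0, 0, 0], jaw=[0.5, 0.5, 0.5, 0.5, 0.5])

```text
time: 8.85
tcp_pos: [0.5156, 0.2289, 0.2134]
tcp_rot: [[-0.407, -0.914, -0.003], [-0.914, 0.407, -0.002], [0.003, 0.002, -1.0]]
contact_force: [-0.8, 0.8, -0.4]
opening: 0.0428
finger_force: 0.0
```

Request:
send_rows([
  [-0.0366, -0.0932, 0],
  [-0.0732, -0.1865, 0],
  [-0.0732, -0.1865, 0],
  [-0.0732, -0.1865, 0.05],
  [-0.0732, -0.1865, 0.1],
], turn=[0, 0, 0, 0, 0], jaw=[0, 0, 0, 0, 0])

```text
time: 9.35
tcp_pos: [0.5766, 0.2267, 0.1838]
tcp_rot: [[-0.407, -0.913, 0.0], [-0.913, 0.407, 0.0], [-0.0, -0.0, -1.0]]
contact_force: [0.0, -0.1, -0.3]
opening: -0.0002
finger_force: 0.0
```

Request:
send_rows([
  [0, 0, 0.02],
  [0, 0, 0.03],
  [0, 0, 0.03],
], turn=[0, 0, 0], jaw=[0, 0, 0])

```text
time: 9.65
tcp_pos: [0.5762, 0.2267, 0.1751]
tcp_rot: [[-0.407, -0.914, -0.001], [-0.914, 0.407, -0.0], [0.0, 0.0, -1.0]]
contact_force: [-0.3, 0.3, 0.7]
opening: 0.0004
finger_force: 0.0
```

Request:
send_rows([
  [0, 0, 0.015],
  [0, 0, 0.03],
  [0, 0, 0.04],
  [0, 0, 0.04],
], turn=[0, 0, 0, 0], jaw=[0, 0, 0, 0])

```text
time: 10.05
tcp_pos: [0.5763, 0.2267, 0.1627]
tcp_rot: [[-0.407, -0.914, -0.001], [-0.914, 0.407, -0.0], [0.001, 0.001, -1.0]]
contact_force: [0.1, 0.6, -0.4]
opening: -0.0002
finger_force: 0.0
```

Request:
send_rows([
  [0, 0, 0.006],
  [0, 0, 0.012],
  [0, 0, 0.016],
], turn=[0, 0, 0], jaw=[0, 0, 0])

```text
time: 10.35
tcp_pos: [0.5769, 0.2269, 0.1589]
tcp_rot: [[-0.407, -0.914, 0.001], [-0.914, 0.407, 0.0], [-0.001, -0.001, -1.0]]
contact_force: [-1.7, -0.1, 4.7]
opening: -0.0001
finger_force: 2.3
```

Request:
send_rows([
  [0, 0, 0.005],
  [0, 0, 0.01],
  [0, 0, 0.01],
], turn=[0, 0, 0], jaw=[0, 0, 0])

```text
time: 10.65
tcp_pos: [0.5769, 0.2269, 0.1567]
tcp_rot: [[-0.407, -0.914, 0.001], [-0.914, 0.407, 0.001], [-0.001, -0.001, -1.0]]
contact_force: [-2.7, -1.1, 8.7]
opening: 0.0003
finger_force: 4.1
```

Request:
send_rows([
  [0, 0, 0.005],
  [0, 0, 0.01],
  [0, 0, 0.01],
], turn=[0, 0, 0], jaw=[0, 0, 0])

```text
time: 10.95
tcp_pos: [0.577, 0.2269, 0.1545]
tcp_rot: [[-0.407, -0.914, 0.002], [-0.914, 0.407, 0.001], [-0.002, -0.002, -1.0]]
contact_force: [-3.0, -2.1, 11.1]
opening: -0.0
finger_force: 6.0
```

Request:
send_rows([
  [0, 0, 0.005],
  [0, 0, 0.008],
  [0, 0, 0.008],
], turn=[0, 0, 0], jaw=[0, 0, 0])

```text
time: 11.25
tcp_pos: [0.577, 0.2269, 0.1528]
tcp_rot: [[-0.407, -0.914, 0.003], [-0.914, 0.407, 0.001], [-0.002, -0.002, -1.0]]
contact_force: [-4.1, -1.8, 13.9]
opening: -0.0001
finger_force: 7.5
```

Request:
send_rows([
  [0, 0, 0.005],
  [0, 0, 0.008],
  [0, 0, 0.008],
], turn=[0, 0, 0], jaw=[0, 0, 0])

```text
time: 11.55
tcp_pos: [0.577, 0.2269, 0.1511]
tcp_rot: [[-0.407, -0.914, 0.003], [-0.914, 0.407, 0.001], [-0.002, -0.002, -1.0]]
contact_force: [-5.9, -2.4, 17.8]
opening: -0.0001
finger_force: 9.0
```

Request:
send_rows([
  [0, 0, 0.005],
  [0, 0, 0.008],
  [0, 0, 0.008],
], turn=[0, 0, 0], jaw=[0, 0, 0])

```text
time: 11.85
tcp_pos: [0.5771, 0.227, 0.1493]
tcp_rot: [[-0.407, -0.914, 0.004], [-0.914, 0.407, 0.001], [-0.003, -0.003, -1.0]]
contact_force: [-6.7, -2.3, 21.2]
opening: 0.0
finger_force: 10.5
```

Request:
send_rows([
  [0.001, 0.003, 0.002],
  [0.001, 0.003, 0.005],
  [0.001, 0.003, 0.005],
], turn=[0, 0, 0], jaw=[0, 0, 0])

```text
time: 12.15
tcp_pos: [0.577, 0.227, 0.1484]
tcp_rot: [[-0.407, -0.913, 0.006], [-0.913, 0.407, 0.001], [-0.004, -0.005, -1.0]]
contact_force: [-5.0, -2.9, 22.8]
opening: 0.0002
finger_force: 11.2
```

Request:
send_rows([
  [0, 0, 0.003],
  [0, 0, 0.005],
  [0, 0, 0.005],
], turn=[0, 0, 0], jaw=[0, 0, 0])

```text
time: 12.45
tcp_pos: [0.5771, 0.227, 0.1474]
tcp_rot: [[-0.407, -0.913, 0.006], [-0.913, 0.407, 0.001], [-0.004, -0.005, -1.0]]
contact_force: [-5.9, -3.2, 24.6]
opening: -0.0002
finger_force: 12.2
```

Request:
send_rows([
  [0, 0, 0.003],
  [0, 0, 0.005],
  [0, 0, 0.005],
], turn=[0, 0, 0], jaw=[0, 0, 0])

```text
time: 12.75
tcp_pos: [0.5771, 0.227, 0.1462]
tcp_rot: [[-0.407, -0.913, 0.006], [-0.913, 0.407, 0.002], [-0.004, -0.005, -1.0]]
contact_force: [-6.4, -3.6, 26.3]
opening: 0.0006
finger_force: 13.1
```

Request:
send_rows([
  [0.004, 0.004, 0],
  [0.007, 0.008, 0],
  [0.007, 0.008, 0],
], turn=[0, 0, 0], jaw=[0, 0, 0])

```text
time: 13.05
tcp_pos: [0.5769, 0.227, 0.1472]
tcp_rot: [[-0.407, -0.913, 0.012], [-0.913, 0.407, 0.003], [-0.008, -0.01, -1.0]]
contact_force: [-0.9, -2.2, 24.0]
opening: -0.0001
finger_force: 12.3
```

Request:
send_rows([
  [0.002, 0.002, 0.003],
  [0.002, 0.004, 0.005],
  [0.002, 0.004, 0.005],
], turn=[0, 0, 0], jaw=[0, 0, 0])

```text
time: 13.35
tcp_pos: [0.5769, 0.227, 0.1463]
tcp_rot: [[-0.407, -0.913, 0.015], [-0.913, 0.407, 0.004], [-0.009, -0.012, -1.0]]
contact_force: [-0.8, -2.5, 25.8]
opening: 0.0001
finger_force: 13.0
```

```bash
python3 -c "
from rig import r,cams
from h import *
import pickle
d={n:cams.capture(n) for n in('scene','top')};pickle.dump(d,open('c3.pkl','wb'))
s=r.sense();print(now(s),s['contact_force'],s['moment'])
b=d['scene']['pixels'][170:270,380:500,::-1]
cv2.imwrite('pics/press.png',cv2.resize(b,None,fx=6,fy=6,interpolation=2))"
```

```text
(array([0.57686188, 0.22701041, 0.14629824]), np.float64(-114.03033838272947)) [-0.49175887 -2.59105109 27.23884215] [-0.55554259  0.00334824 -0.0289158 ]
```

View pics/press.png

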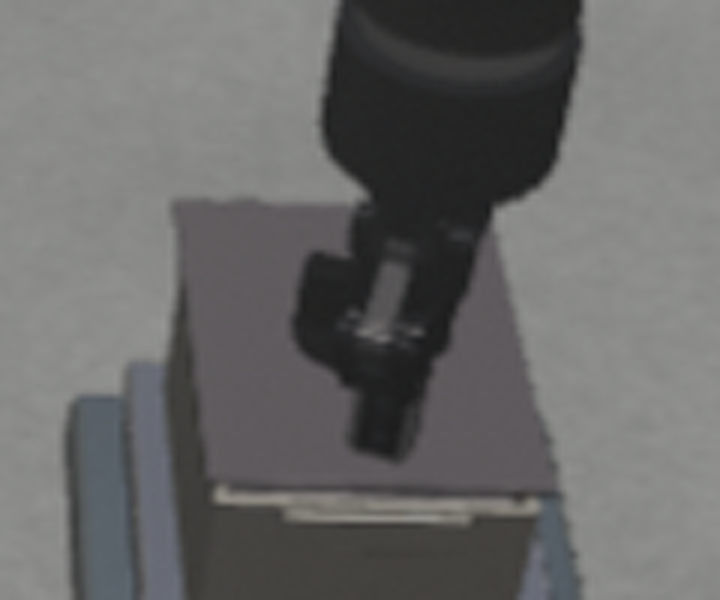

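Scene while pressing: plate front edge at crop row ≈ 487, with the tub's rim still visible just below it (485–505). The +x end hasn't gone down at 27 N, so I'll compare the plate-to-rim gap numerically with what each possible height predicts.

Run:
```python
import pickle
from h import *
d=pickle.load(open("c2.pkl","rb"));c=d["scene"];d0=pickle.load(open("c0.pkl","rb"))
g=cv2.cvtColor(c["pixels"],cv2.COLOR_RGB2GRAY)
for col in(420,425,430,460,464,468): print(col,[int(v) for v in g[240:262,col]])
g=cv2.cvtColor(pickle.load(open("c3.pkl","rb"))["scene"]["pixels"],cv2.COLOR_RGB2GRAY)
for col in(420,425,464,468): print("c3",col,[int(v) for v in g[244:266,col]])
y=.2294;x0=.5172
for r in(.145,.147):
  for h in(0,6,11,17):
    P=[[x0+.08,y-.03,r+h/1e3+.004],[x0+.08,y-.03,r+h/1e3],[x0+.071,y-.03,r],[x0+.075,y-.03,r],[x0+.079,y-.03,r-.004]]
    print(r,h,"plate top,bottom,rim in,rim out rows",np.round(proj(c,P)[:,1],1),proj(c,P)[0,0].round())
# triangulate rim corners
t,s=d0["top"],d0["scene"]
T=(np.array([[360,470],[65,460],[92,78],[383,78]],float)+.5)/5-.5+[170,165]
S=(np.array([[103,52],[390,58],[455,328],[130,325]],float)+.5)/6-.5+[395,195]
M=lambda c:c["intrinsics"]@np.c_[cv2.Rodrigues(np.array(c["rvec"],float))[0],np.array(c["tvec"],float).ravel()]
X=cv2.triangulatePoints(M(t),M(s),T.T,S.T);print((X[:3]/X[3]).T.round(4))
```

```text
420 [91, 91, 91, 91, 94, 88, 67, 115, 139, 98, 68, 67, 67, 67, 67, 68, 68, 68, 66, 67, 67, 67]
425 [91, 91, 91, 90, 94, 88, 76, 116, 123, 98, 67, 68, 67, 67, 67, 67, 66, 67, 67, 67, 67, 67]
430 [91, 91, 91, 91, 93, 89, 75, 113, 115, 120, 116, 135, 61, 68, 67, 67, 66, 63, 66, 66, 66, 66]
460 [90, 91, 90, 90, 91, 92, 86, 74, 110, 115, 115, 66, 67, 62, 66, 65, 65, 64, 65, 65, 65, 64]
464 [91, 90, 90, 90, 91, 90, 83, 68, 94, 118, 133, 65, 66, 65, 65, 64, 65, 65, 65, 65, 65, 65]
468 [90, 91, 90, 90, 90, 91, 83, 66, 91, 124, 134, 66, 65, 65, 65, 66, 65, 65, 66, 73, 79, 87]
c3 420 [92, 92, 92, 92, 92, 89, 78, 78, 122, 137, 83, 68, 68, 68, 68, 68, 67, 68, 67, 67, 67, 68]
c3 425 [91, 92, 91, 92, 92, 92, 85, 72, 122, 137, 83, 67, 67, 68, 68, 67, 68, 67, 68, 68, 67, 67]
c3 464 [92, 92, 91, 92, 92, 91, 93, 86, 72, 116, 133, 117, 65, 67, 65, 66, 66, 66, 66, 65, 66, 67]
c3 468 [92, 91, 91, 91, 92, 92, 92, 83, 77, 123, 140, 116, 66, 66, 68, 75, 82, 88, 94, 97, 98, 105]
0.145 0 plate top,bottom,rim in,rim out rows [249.  250.5 247.4 248.8 251.6] 431.0
0.145 6 plate top,bottom,rim in,rim out rows [246.8 248.3 247.4 248.8 251.6] 431.0
0.145 11 plate top,bottom,rim in,rim out rows [245.  246.4 247.4 248.8 251.6] 432.0
0.145 17 plate top,bottom,rim in,rim out rows [242.7 244.2 247.4 248.8 251.6] 432.0
0.147 0 plate top,bottom,rim in,rim out rows [248.3 249.7 246.7 248.1 250.8] 431.0
0.147 6 plate top,bottom,rim in,rim out rows [246.1 247.5 246.7 248.1 250.8] 432.0
0.147 11 plate top,bottom,rim in,rim out rows [244.2 245.7 246.7 248.1 250.8] 432.0
0.147 17 plate top,bottom,rim in,rim out rows [242.  243.5 246.7 248.1 250.8] 432.0
[[0.4407 0.179  0.1432]
 [0.446  0.2865 0.1454]
 [0.5928 0.2807 0.1447]
 [0.591  0.1703 0.1438]]
```

Request:
send_rows([
  [0, 0, 0.003],
  [0, 0, 0.005],
  [0, 0, 0.005],
], turn=[0, 0, 0], jaw=[0, 0, 0])

```text
time: 13.75
tcp_pos: [0.5769, 0.2271, 0.1452]
tcp_rot: [[-0.407, -0.913, 0.015], [-0.913, 0.407, 0.004], [-0.009, -0.012, -1.0]]
contact_force: [-0.9, -2.0, 27.6]
opening: -0.0002
finger_force: 14.0
```

Request:
send_rows([
  [0, 0, 0.003],
  [0, 0, 0.005],
  [0, 0, 0.005],
], turn=[0, 0, 0], jaw=[0, 0, 0])

```text
time: 14.05
tcp_pos: [0.5769, 0.227, 0.1444]
tcp_rot: [[-0.407, -0.913, 0.015], [-0.913, 0.407, 0.004], [-0.01, -0.012, -1.0]]
contact_force: [-3.5, -2.6, 30.8]
opening: 0.0001
finger_force: 15.6
```

Request:
send_rows([
  [0, 0, 0.003],
  [0, 0, 0.005],
  [0, 0, 0.005],
], turn=[0, 0, 0], jaw=[0, 0, 0])

```text
time: 14.35
tcp_pos: [0.577, 0.2271, 0.1442]
tcp_rot: [[-0.407, -0.913, 0.016], [-0.913, 0.407, 0.004], [-0.011, -0.013, -1.0]]
contact_force: [-4.9, -4.0, 37.7]
opening: 0.0
finger_force: 18.6
```

Request:
send_rows([
  [0, 0, -0.05],
  [0, 0, -0.15],
  [0, 0, -0.25],
  [0, 0, -0.25],
], turn=[0, 0, 0, 0], jaw=[0, 0, 0, 0])

```text
time: 14.75
tcp_pos: [0.5739, 0.2269, 0.2144]
tcp_rot: [[-0.407, -0.913, 0.008], [-0.914, 0.407, 0.003], [-0.006, -0.006, -1.0]]
contact_force: [0.1, -0.0, -0.2]
opening: -0.0
finger_force: 0.0
```

Request:
send_rows([
  [-0.08, 0.14, 0],
  [-0.16, 0.28, 0],
  [-0.24, 0.42, 0],
  [-0.32, 0.56, 0],
  [-0.4, 0.7, 0],
], turn=[0, 0, 0, 0, 0], jaw=[0, 0, 0, 0, 0])

```text
time: 15.25
tcp_pos: [0.4267, 0.4219, 0.2087]
tcp_rot: [[-0.407, -0.913, -0.001], [-0.913, 0.407, -0.001], [0.001, 0.0, -1.0]]
contact_force: [1.0, 0.6, 0.4]
opening: -0.0
finger_force: 0.0
```

Run:
```python
from rig import r,cams
from h import *
import pickle
d={n:cams.capture(n) for n in('scene','top')};pickle.dump(d,open('c4.pkl','wb'))
s=r.sense();print(now(s),s['contact_force'])
a=cv2.resize(d['scene']['pixels'][185:265,385:485,::-1],None,fx=4,fy=4,interpolation=2)
b=cv2.resize(d['top']['pixels'][165:280,170:275,::-1],None,fx=3.8,fy=3.8,interpolation=2)[:437]
h=max(a.shape[0],b.shape[0]);o=np.zeros((h,a.shape[1]+b.shape[1],3),np.uint8);o[:a.shape[0],:a.shape[1]]=a;o[:b.shape[0],a.shape[1]:]=b
print(o.shape);cv2.imwrite('pics/after.png',o[:600,:800])
```

```text
(array([0.42433292, 0.42518579, 0.20858719]), np.float64(-113.57916685930435)) [ 1.03702325 -0.50408606  0.32705367]
(437, 799, 3)
```

View pics/after.png

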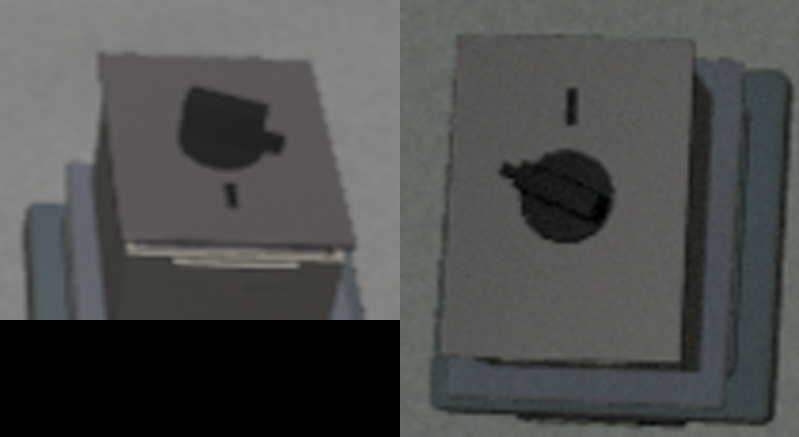

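The last picture shows the lid lying square on the tub, dial free, index towards +x. In the scene half the plate's front edge is at row ≈ 243, with the rim visible right below it. I'll triangulate the four plate corners from both views to get height and tilt.

```bash
cat >> h.py <<'E'
def tri(t,s,T,S):
    M=lambda c:c["intrinsics"]@np.c_[cv2.Rodrigues(np.array(c["rvec"],float))[0],np.array(c["tvec"],float).ravel()]
    X=cv2.triangulatePoints(M(t),M(s),T.T.astype(float),S.T.astype(float));return (X[:3]/X[3]).T
def lidq(d):
    T=(np.array([[457,36],[694,38],[680,362],[440,357]],float)-[400,0]+.5)/3.8-.5+[170,165]
    S=(np.array([[355,247],[125,242],[98,53],[310,60]],float)+.5)/4-.5+[385,185]
    return quad(d["top"],T,2.5,(.08,.92)),quad(d["scene"],S,2.5,(.08,.92))
E
python3 - <<'E'
import pickle
from h import *
d=pickle.load(open("c4.pkl","rb"));T,S=lidq(d);print(T.round(1),S.round(1))
X=tri(d["top"],d["scene"],T,S);print(X.round(4));rep("tri",X)
for z in(.156,.161): rep("top",ray(d["top"],T,z)); rep("scene",ray(d["scene"],S,z))
# tub foot on pan in front, now vs before; left lower edge
g=cv2.cvtColor(d["scene"]["pixels"],cv2.COLOR_RGB2GRAY)
for c in(420,425,464,468): print(c,[int(v) for v in g[240:262,c]])
E
```

```text
[[184.6 173. ]
 [247.1 174.5]
 [243.1 259.9]
 [177.9 258.6]] [[474.1 248.1]
 [415.4 245.8]
 [407.6 197.8]
 [462.7 199.7]]
[[0.6034 0.2836 0.1577]
 [0.598  0.1662 0.1582]
 [0.4368 0.171  0.1556]
 [0.4414 0.2926 0.1547]]
tri centre [0.5199 0.2284] sides [117.5, 161.3, 121.6, 162.2] dirs [-92.6, 178.3, 87.8, -3.2]
top centre [0.5202 0.2291] sides [118.3, 161.8, 120.8, 162.7] dirs [-92.6, 177.6, 87.8, -3.3]
scene centre [0.5195 0.228 ] sides [117.2, 158.1, 121.5, 158.4] dirs [-93.0, 179.1, 87.2, -2.4]
top centre [0.5193 0.228 ] sides [117.7, 160.9, 120.2, 161.8] dirs [-92.6, 177.6, 87.8, -3.3]
scene centre [0.5255 0.2263] sides [116.4, 157.1, 120.7, 157.3] dirs [-93.0, 179.1, 87.2, -2.4]
420 [88, 88, 87, 91, 86, 71, 108, 116, 121, 65, 65, 65, 64, 64, 65, 65, 64, 65, 64, 64, 64, 63]
425 [87, 87, 87, 90, 84, 63, 86, 111, 127, 65, 65, 64, 64, 64, 64, 63, 64, 64, 64, 63, 64, 64]
464 [87, 87, 87, 87, 87, 83, 63, 67, 111, 133, 88, 63, 63, 63, 63, 63, 62, 63, 62, 62, 63, 62]
468 [87, 87, 87, 87, 86, 81, 71, 76, 104, 128, 93, 63, 63, 62, 62, 63, 63, 62, 64, 70, 77, 82]
```

```bash
python3 -c "
from rig import r
from h import *
s=r.sense();print(now(s),s['dq'])
chain([.4245,.4250,.2087],246.2,[(.5195,.2286,.2087,246.2)])"
```

```text
(array([0.42433292, 0.42518579, 0.20858719]), np.float64(-113.57916685930435)) [-4.468388   -0.32173247 -0.61511725  0.60477975 -4.14170088 -2.61265713]
[ 0.4712 -0.5539 -0.    ] turn -0.0 mm 218
```

Request:
send_rows([
  [0.1, -0.12, 0],
  [0.2, -0.24, 0],
  [0.3, -0.36, 0],
  [0.4, -0.47, 0],
  [0.4712, -0.5539, 0],
], turn=[0, 0, 0, 0, 0], jaw=[0.5, 0.5, 0.5, 0.5, 0.5])

```text
time: 15.85
tcp_pos: [0.523, 0.221, 0.2088]
tcp_rot: [[-0.408, -0.913, -0.001], [-0.913, 0.408, -0.001], [0.002, 0.0, -1.0]]
contact_force: [1.1, 0.4, 0.0]
opening: 0.0426
finger_force: 0.0
```

Request:
send_rows([
  [0, 0, 0],
  [0, 0, 0],
  [0, 0, 0],
], turn=[0, 0, 0], jaw=[0.5, 0.5, 0.5])

```text
time: 16.15
tcp_pos: [0.5221, 0.2245, 0.2092]
tcp_rot: [[-0.406, -0.914, -0.001], [-0.914, 0.406, 0.0], [0.0, 0.001, -1.0]]
contact_force: [0.8, -0.6, -0.8]
opening: 0.0429
finger_force: 0.0
```

Request:
send_rows([
  [-0.0096, 0.0138, 0.03],
  [-0.0096, 0.0138, 0.08],
  [-0.0096, 0.0138, 0.12],
  [-0.0096, 0.0138, 0.137],
  [-0.0096, 0.0138, 0.137],
], turn=[0, 0, 0, 0, 0], jaw=[0.5, 0.5, 0.5, 0.5, 0.5])

```text
time: 16.65
tcp_pos: [0.5189, 0.2287, 0.1674]
tcp_rot: [[-0.406, -0.914, -0.002], [-0.914, 0.406, -0.001], [0.002, 0.002, -1.0]]
contact_force: [-0.1, 0.1, 0.7]
opening: 0.0426
finger_force: 0.0
```

Request:
send_rows([
  [0, 0, 0],
  [0, 0, 0],
  [0, 0, 0],
  [0, 0, 0],
  [0, 0, 0],
], turn=[0, 0, 0, 0, 0], jaw=[0.5, 0, 0, 0, 0])

```text
time: 17.15
tcp_pos: [0.5176, 0.2296, 0.1691]
tcp_rot: [[-0.406, -0.914, -0.004], [-0.914, 0.406, 0.003], [-0.001, 0.005, -1.0]]
contact_force: [-6.3, 3.0, 3.0]
opening: 0.0123
finger_force: 61.0
```

Request:
send_rows([
  [0.001, 0.005, 0],
  [0.001, 0.005, 0],
  [0.001, 0.005, 0],
], turn=[0, 0, 0], jaw=[0, 0, 0])

```text
time: 17.45
tcp_pos: [0.5175, 0.2297, 0.1692]
tcp_rot: [[-0.406, -0.914, -0.001], [-0.914, 0.406, 0.002], [-0.001, 0.002, -1.0]]
contact_force: [-5.7, 2.5, 3.3]
opening: 0.0127
finger_force: 61.0
```

Request:
send_rows([
  [0, 0.003, 0],
  [0, 0.005, 0],
  [0, 0.005, 0],
], turn=[0, 0, 0], jaw=[0, 0, 0])

```text
time: 17.75
tcp_pos: [0.5173, 0.2297, 0.169]
tcp_rot: [[-0.407, -0.914, 0.001], [-0.914, 0.407, 0.001], [-0.001, -0.0, -1.0]]
contact_force: [-2.5, 2.1, 3.4]
opening: 0.0126
finger_force: 60.9
```

Request:
send_rows([
  [0, 0.003, 0],
  [0, 0.005, 0],
  [0, 0.005, 0],
], turn=[0, 0, 0], jaw=[0, 0, 0])

```text
time: 18.05
tcp_pos: [0.5169, 0.2298, 0.169]
tcp_rot: [[-0.407, -0.913, 0.003], [-0.913, 0.407, -0.001], [-0.001, -0.003, -1.0]]
contact_force: [2.1, 0.3, 2.6]
opening: 0.0123
finger_force: 60.9
```

Request:
send_rows([
  [0, 0.003, -0.004],
  [0, 0.005, -0.008],
  [0, 0.005, -0.008],
], turn=[0, 0, 0], jaw=[0, 0, 0])

```text
time: 18.35
tcp_pos: [0.5166, 0.2304, 0.1714]
tcp_rot: [[-0.407, -0.913, 0.004], [-0.913, 0.407, -0.001], [-0.001, -0.004, -1.0]]
contact_force: [5.4, -1.0, -1.1]
opening: 0.0125
finger_force: 60.6
```

Request:
send_rows([
  [0, 0.003, 0],
  [0, 0.005, 0],
  [0, 0.005, 0],
], turn=[0, 0, 0], jaw=[0, 0, 0])

```text
time: 18.65
tcp_pos: [0.5158, 0.2311, 0.1716]
tcp_rot: [[-0.407, -0.913, 0.005], [-0.913, 0.407, -0.001], [-0.002, -0.005, -1.0]]
contact_force: [5.5, -1.1, 0.3]
opening: 0.0124
finger_force: 60.7
```

Request:
send_rows([
  [0, -0.005, 0.005],
  [0, -0.005, 0.01],
  [0, -0.005, 0.015],
  [0, -0.005, 0.02],
  [0, -0.005, 0.02],
], turn=[0, 0, 0, 0, 0], jaw=[0, 0, 0, 0, 0])

```text
time: 19.15
tcp_pos: [0.5163, 0.231, 0.1664]
tcp_rot: [[-0.407, -0.913, 0.004], [-0.913, 0.407, 0.001], [-0.003, -0.004, -1.0]]
contact_force: [4.5, -0.4, 7.7]
opening: 0.0126
finger_force: 61.6
```

Request:
send_rows([
  [0, 0, 0.005],
  [0, 0, 0.01],
  [0, 0, 0.01],
], turn=[0, 0, 0], jaw=[0, 0, 0])

```text
time: 19.45
tcp_pos: [0.5164, 0.2311, 0.1642]
tcp_rot: [[-0.407, -0.913, 0.005], [-0.913, 0.407, 0.001], [-0.003, -0.004, -1.0]]
contact_force: [3.3, -1.2, 11.2]
opening: 0.0124
finger_force: 62.1
```

Request:
send_rows([
  [0, 0, 0.005],
  [0, 0, 0.01],
  [0, 0, 0.01],
], turn=[0, 0, 0], jaw=[0, 0, 0])

```text
time: 19.75
tcp_pos: [0.5164, 0.2311, 0.1619]
tcp_rot: [[-0.407, -0.913, 0.006], [-0.913, 0.407, 0.001], [-0.004, -0.005, -1.0]]
contact_force: [2.5, -1.5, 16.5]
opening: 0.0123
finger_force: 62.6
```

Request:
send_rows([
  [0, 0, 0.005],
  [0, 0, 0.01],
  [0, 0, 0.01],
], turn=[0, 0, 0], jaw=[0, 0, 0])

```text
time: 20.05
tcp_pos: [0.5165, 0.2311, 0.1597]
tcp_rot: [[-0.407, -0.913, 0.006], [-0.913, 0.407, 0.002], [-0.004, -0.005, -1.0]]
contact_force: [0.8, -2.2, 20.0]
opening: 0.0125
finger_force: 63.2
```

Request:
send_rows([
  [0, 0, 0.005],
  [0, 0, 0.01],
  [0, 0, 0.01],
], turn=[0, 0, 0], jaw=[0, 0, 0])

```text
time: 20.35
tcp_pos: [0.5165, 0.2311, 0.1574]
tcp_rot: [[-0.407, -0.913, 0.007], [-0.913, 0.407, 0.002], [-0.004, -0.005, -1.0]]
contact_force: [-0.3, -1.9, 23.1]
opening: 0.0127
finger_force: 63.7
```

Request:
send_rows([
  [0, 0, 0.005],
  [0, 0, 0.01],
  [0, 0, 0.01],
], turn=[0, 0, 0], jaw=[0, 0, 0])

```text
time: 20.65
tcp_pos: [0.5149, 0.2314, 0.1538]
tcp_rot: [[-0.407, -0.913, 0.003], [-0.913, 0.407, 0.003], [-0.004, -0.002, -1.0]]
contact_force: [-4.2, 2.3, 1.9]
opening: 0.0125
finger_force: 60.3
```

Request:
send_rows([
  [0, 0, 0.003],
  [0, 0, 0.006],
  [0, 0, 0.006],
], turn=[0, 0, 0], jaw=[0, 0, 0])

```text
time: 20.95
tcp_pos: [0.5152, 0.2314, 0.151]
tcp_rot: [[-0.407, -0.914, 0.003], [-0.914, 0.407, 0.002], [-0.003, -0.002, -1.0]]
contact_force: [0.1, -0.8, 15.4]
opening: 0.0128
finger_force: 62.7
```

The resistance gave way, and the lid is about 11 mm lower relative to the pan. That means both ends are home. I'll ease off to a light load and turn the dial clockwise about 69°.

Request:
send_rows([
  [0, 0, -0.005],
  [0, 0, -0.01],
  [0, 0, -0.01],
  [0, 0, -0.01],
], turn=[0, 0, 0, 0], jaw=[0, 0, 0, 0])

```text
time: 21.35
tcp_pos: [0.5153, 0.2314, 0.1534]
tcp_rot: [[-0.407, -0.914, 0.003], [-0.914, 0.407, 0.002], [-0.003, -0.002, -1.0]]
contact_force: [1.4, 0.4, 11.8]
opening: 0.0125
finger_force: 62.2
```

Request:
send_rows([
  [0, 0, 0],
  [0, 0, 0],
  [0, 0, 0],
  [0, 0, 0],
  [0, 0, 0],
], turn=[0.034, 0.068, 0.102, 0.136, 0.17], jaw=[0, 0, 0, 0, 0])

```text
time: 21.85
tcp_pos: [0.5161, 0.2308, 0.1535]
tcp_rot: [[-0.818, -0.576, 0.005], [-0.576, 0.818, 0.001], [-0.004, -0.002, -1.0]]
contact_force: [3.2, -2.1, 11.0]
opening: 0.0123
finger_force: 62.1
```

Request:
send_rows([
  [0, 0, 0],
  [0, 0, 0],
  [0, 0, 0],
  [0, 0, 0],
  [0, 0, 0],
], turn=[0.034, 0.068, 0.102, 0.136, 0.17], jaw=[0, 0, 0, 0, 0])

```text
time: 22.35
tcp_pos: [0.5165, 0.2299, 0.1535]
tcp_rot: [[-0.997, -0.079, 0.005], [-0.079, 0.997, -0.001], [-0.005, -0.002, -1.0]]
contact_force: [3.7, -4.5, 9.9]
opening: 0.0127
finger_force: 62.1
```

Request:
send_rows([
  [0, 0, 0],
  [0, 0, 0],
  [0, 0, 0],
  [0, 0, 0],
], turn=[0.025, 0.0417, 0.0417, 0.0417], jaw=[0, 0, 0, 0])

```text
time: 22.75
tcp_pos: [0.5165, 0.2296, 0.1535]
tcp_rot: [[-0.999, 0.049, 0.005], [0.049, 0.999, -0.002], [-0.005, -0.001, -1.0]]
contact_force: [4.5, -5.8, 11.2]
opening: 0.0128
finger_force: 62.1
```

Request:
send_rows([
  [0, 0, -0.015],
  [0, 0, -0.015],
  [0, 0, -0.015],
  [0, 0, -0.015],
  [0, 0, -0.015],
], turn=[0, 0, 0, 0, 0], jaw=[0, 0, 0.5, 0.5, 0.5])

```text
time: 23.25
tcp_pos: [0.5128, 0.2304, 0.1547]
tcp_rot: [[-0.999, 0.047, -0.003], [0.047, 0.999, -0.001], [0.003, -0.001, -1.0]]
contact_force: [-1.0, 0.6, 0.4]
opening: 0.0426
finger_force: 0.0
```

Request:
send_rows([
  [0, 0, -0.05],
  [0, 0, -0.15],
  [0, 0, -0.25],
  [0, 0, -0.25],
], turn=[0, 0, 0, 0], jaw=[0.5, 0.5, 0.5, 0.5])

```text
time: 23.65
tcp_pos: [0.5159, 0.2318, 0.2343]
tcp_rot: [[-0.999, 0.047, 0.005], [0.047, 0.999, 0.003], [-0.005, 0.003, -1.0]]
contact_force: [0.2, 0.2, 1.0]
opening: 0.0429
finger_force: 0.0
```

Request:
send_rows([
  [0.08, 0.13, 0],
  [0.16, 0.26, 0],
  [0.24, 0.39, 0],
  [0.32, 0.52, 0],
  [0.4, 0.65, 0],
], turn=[0, 0, 0, 0, 0], jaw=[0.5, 0.5, 0.5, 0.5, 0.5])

```text
time: 24.15
tcp_pos: [0.4017, 0.432, 0.2294]
tcp_rot: [[-0.999, 0.047, -0.002], [0.047, 0.999, -0.002], [0.002, -0.002, -1.0]]
contact_force: [-0.4, 0.3, 0.1]
opening: 0.0429
finger_force: 0.0
```

Run:
```python
from rig import r,cams
from h import *
import pickle
d={n:cams.capture(n) for n in('scene','top')};pickle.dump(d,open('c5.pkl','wb'))
t,s=d["top"],d["scene"]
# predicted plate corners (seated) as seeds
a=np.radians(-2.7);R=np.array([[np.cos(a),-np.sin(a)],[np.sin(a),np.cos(a)]])
W=np.array([[80,59],[80,-59],[-80,-59],[-80,59]])@R.T/1e3+[.517,.2295]
P=np.c_[W,np.full(4,.147)];T=quad(t,proj(t,P),4,(.08,.92));S=quad(s,proj(s,P),4,(.08,.92))
X=tri(t,s,T,S);print(X.round(4));rep("tri",X);rep("top",ray(t,T,.148))
g=cv2.cvtColor(s["pixels"],cv2.COLOR_RGB2GRAY)
for c in(420,425,432,440,464,468): print(c,[int(v) for v in g[244:264,c]])
# dial + index dark pixels, top view
gt=cv2.cvtColor(t["pixels"],cv2.COLOR_RGB2GRAY);m=np.zeros_like(gt);cv2.fillConvexPoly(m,np.round(T+(T.mean(0)-T)*.08).astype(np.int32),1)
n,l,st,ce=cv2.connectedComponentsWithStats(((gt<60)&(m>0)).astype(np.uint8))
for i in range(1,n):
    if st[i,4]>4: print("dark",st[i],ce[i].round(1),ray(t,ce[i],.15)[0,:2].round(4))
x,y=T.mean(0).astype(int);print((gt[y-26:y+16,x-16:x+17]).tolist().__str__().replace("], [","\n"))
```

```text
[[0.6004 0.2866 0.1451]
 [0.597  0.1677 0.1454]
 [0.4354 0.1715 0.1494]
 [0.4408 0.2925 0.1499]]
tri centre [0.5184 0.2296] sides [119.0, 161.7, 121.1, 159.7] dirs [-91.6, 178.7, 87.4, -2.1]
top centre [0.5183 0.2309] sides [120.4, 160.7, 122.1, 158.7] dirs [-91.7, 177.4, 87.4, -3.3]
420 [89, 88, 87, 90, 84, 52, 64, 64, 64, 65, 65, 64, 65, 64, 64, 64, 64, 64, 63, 64]
425 [88, 87, 88, 89, 81, 54, 65, 64, 64, 64, 64, 64, 63, 64, 64, 64, 63, 64, 64, 63]
432 [88, 88, 87, 87, 81, 85, 110, 83, 65, 64, 63, 63, 61, 64, 63, 64, 63, 63, 63, 62]
440 [88, 88, 87, 87, 84, 82, 98, 109, 64, 64, 63, 63, 64, 63, 63, 62, 63, 62, 63, 62]
464 [87, 87, 87, 86, 87, 82, 59, 57, 64, 63, 62, 63, 62, 62, 62, 62, 63, 62, 62, 61]
468 [87, 87, 87, 87, 88, 83, 60, 52, 62, 62, 63, 63, 62, 63, 64, 71, 81, 83, 89, 91]
dark [202 191  25  40 537] [213.8 216.1] [0.5211 0.2293]
[[86, 83, 83, 83, 81, 86, 85, 86, 84, 83, 87, 85, 84, 85, 82, 83, 81, 59, 24, 23, 50, 83, 86, 86, 83, 84, 87, 87, 86, 89, 87, 86, 85
84, 85, 84, 82, 84, 82, 84, 85, 85, 86, 84, 83, 89, 85, 82, 83, 81, 58, 26, 35, 62, 84, 83, 84, 86, 83, 84, 85, 8
[... 4493 characters left out ...]
32, 24, 28, 53, 83, 90, 91, 88, 92, 90, 91, 91
88, 84, 86, 85, 87, 88, 85, 87, 88, 87, 73, 50, 30, 5, 12, 8, 15, 12, 9, 12, 19, 25, 55, 80, 87, 89, 85, 89, 90, 88, 89, 91, 90
84, 90, 86, 87, 85, 87, 84, 88, 87, 89, 87, 82, 78, 75, 56, 38, 41, 41, 40, 48, 64, 81, 83, 89, 91, 88, 91, 92, 90, 90, 89, 89, 90
86, 85, 86, 86, 88, 86, 87, 86, 88, 87, 86, 87, 87, 89, 83, 79, 78, 78, 83, 83, 84, 91, 89, 92, 91, 88, 90, 88, 93, 89, 86, 87, 90
85, 85, 85, 87, 89, 86, 86, 86, 90, 85, 87, 86, 85, 87, 88, 88, 90, 87, 90, 89, 88, 90, 88, 88, 90, 88, 91, 89, 90, 90, 91, 88, 89
85, 84, 87, 84, 84, 83, 88, 88, 88, 87, 88, 85, 89, 89, 87, 88, 86, 86, 87, 90, 90, 90, 90, 89, 88, 86, 92, 88, 91, 91, 91, 93, 88]]
```

Run:
```python
from h import *
import pickle
a=np.radians(-2.7);R=np.array([[np.cos(a),-np.sin(a)],[np.sin(a),np.cos(a)]])
W=np.array([[80,59],[80,-59],[-80,-59],[-80,59]])@R.T/1e3
for n,z,ctr in(("c4",.158,[.518,.229]),("c5",.147,[.517,.2295])):
    d=pickle.load(open(n+".pkl","rb"));t,s=d["top"],d["scene"];P=np.c_[W+ctr,np.full(4,z)]
    T=quad(t,proj(t,P),3.5,(.1,.9));S=quad(s,proj(s,P),3.5,(.1,.9));print(n,"T",T.round(1).tolist(),"S",S.round(1).tolist())
    # dial top etc: tub foot (front corners on pan) edges in scene for pan height
    g=cv2.cvtColor(s["pixels"],cv2.COLOR_RGB2GRAY)
    for f in(.1,.3,.5,.7,.9):
        p=S[1]+(S[2]-S[1])*f;r=int(round(p[1]));c=int(round(p[0]));print(" left edge f",f,(c,r),g[r,c-9:c+6].tolist())
    print(" front foot col430",g[262:285,430].tolist())
# prediction: rows/cols of corners in both hypotheses
for nm,zf,zb in(("level",.147,.147),("back up",.147,.158)):
    P=np.c_[W+[.517,.2295],[zf,zf,zb,zb]];print(nm,proj(t,P).round(1).tolist(),proj(s,P).round(1).tolist())
```

```text
c4 T [[184.5, 172.89999389648438], [247.0, 174.60000610351562], [243.1999969482422, 260.20001220703125], [178.10000610351562, 258.29998779296875]] S [[474.29998779296875, 247.6999969482422], [415.6000061035156, 246.10000610351562], [407.29998779296875, 197.5], [462.1000061035156, 199.6999969482422]]
 left edge f 0.1 (415, 241) [100, 100, 89, 68, 59, 60, 60, 59, 58, 78, 89, 88, 88, 88, 88]
 left edge f 0.3 (413, 232) [102, 101, 102, 92, 72, 61, 60, 60, 61, 63, 80, 89, 89, 89, 88]
 left edge f 0.5 (411, 222) [136, 135, 135, 136, 135, 133, 113, 77, 61, 62, 74, 86, 89, 89, 89]
 left edge f 0.7 (410, 212) [132, 132, 132, 131, 131, 132, 130, 130, 127, 93, 77, 89, 90, 89, 89]
 left edge f 0.9 (408, 202) [128, 129, 130, 130, 130, 129, 129, 130, 129, 130, 109, 91, 90, 89, 89]
 front foot col430 [63, 63, 63, 63, 63, 63, 63, 62, 62, 62, 63, 63, 63, 63, 72, 94, 101, 101, 100, 100, 100, 100, 89]
c5 T [[184.5, 176.1999969482422], [247.5, 176.89999389648438], [243.10000610351562, 261.0], [177.89999389648438, 259.3999938964844]] S [[473.70001220703125, 252.0], [415.20001220703125, 249.89999389648438
[... 241 characters left out ...]
 88, 89, 88, 88]
 left edge f 0.5 (411, 225) [120, 114, 114, 123, 129, 127, 95, 61, 61, 61, 77, 87, 89, 89, 88]
 left edge f 0.7 (410, 215) [132, 132, 131, 132, 132, 131, 132, 131, 105, 66, 77, 90, 90, 90, 89]
 left edge f 0.9 (408, 205) [129, 129, 131, 131, 130, 130, 130, 129, 129, 128, 104, 87, 91, 90, 90]
 front foot col430 [63, 63, 64, 63, 63, 63, 62, 63, 62, 62, 62, 63, 63, 62, 74, 97, 101, 101, 101, 100, 101, 99, 89]
level [[185.7, 176.4], [247.4, 178.1], [243.1, 261.7], [180.1, 259.9]] [[473.3, 250.7], [414.6, 248.6], [409.1, 200.1], [462.3, 201.9]]
back up [[185.7, 176.4], [247.4, 178.1], [242.1, 261.2], [178.3, 259.3]] [[473.3, 250.7], [414.6, 248.6], [409.6, 196.2], [463.1, 198.0]]
```

The tub hasn't moved and the +x rim is now hidden, so that end is home. The images aren't sharp enough to settle the tilt, so I'll touch both ends lightly and compare contact heights.

```bash
python3 -c "
from rig import r
from h import *
s=r.sense();p,y=now(s);print(p,y,s['dq'].round(1))
chain(p,177.3,[(.4566,.2328,.2,177.3)]);chain((.4566,.2328,.16),177.3,[(.5764,.2272,.16,177.3)])"
```

```text
[0.40004166 0.43525186 0.22904814] 177.69404606079902 [-4.  -1.  -1.6  0.9 -3.8 -2.6]
[-0.2201 -0.6652  0.0968] turn -0.0 mm 212
[-3.998e-01  2.000e-04 -0.000e+00] turn -0.0 mm 120
```

Request:
send_rows([
  [-0.05, -0.14, 0],
  [-0.1, -0.28, 0],
  [-0.15, -0.42, 0],
  [-0.2, -0.56, 0],
  [-0.22, -0.665, 0.05],
], turn=[0, 0, 0, 0, 0], jaw=[0, 0, 0, 0, 0])

```text
time: 24.75
tcp_pos: [0.4614, 0.2262, 0.2162]
tcp_rot: [[-0.999, 0.049, 0.002], [0.049, 0.999, 0.0], [-0.002, 0.0, -1.0]]
contact_force: [1.3, 1.2, -0.7]
opening: 0.0001
finger_force: 0.0
```

Request:
send_rows([
  [0, 0, 0.05],
  [0, 0, 0.1],
  [0, 0, 0.15],
  [0, 0, 0.15],
], turn=[0, 0, 0, 0], jaw=[0, 0, 0, 0])

```text
time: 25.15
tcp_pos: [0.4578, 0.2269, 0.1679]
tcp_rot: [[-0.999, 0.048, -0.006], [0.048, 0.999, -0.003], [0.006, -0.003, -1.0]]
contact_force: [0.0, 0.1, 0.0]
opening: 0.0002
finger_force: 0.0
```

Request:
send_rows([
  [0, 0.018, 0],
  [0, 0.018, 0.012],
  [0, 0.018, 0.022],
  [0, 0.018, 0.022],
], turn=[0, 0, 0, 0], jaw=[0, 0, 0, 0])

```text
time: 25.55
tcp_pos: [0.4603, 0.2342, 0.164]
tcp_rot: [[-0.999, 0.047, -0.0], [0.047, 0.999, -0.0], [0.0, -0.0, -1.0]]
contact_force: [-0.7, -0.7, -0.4]
opening: 0.0003
finger_force: 0.0
```

Request:
send_rows([
  [0, 0, 0.005],
  [0, 0, 0.01],
  [0, 0, 0.01],
], turn=[0, 0, 0], jaw=[0, 0, 0])

```text
time: 25.85
tcp_pos: [0.4603, 0.2341, 0.161]
tcp_rot: [[-0.999, 0.047, -0.0], [0.047, 0.999, -0.0], [0.0, -0.0, -1.0]]
contact_force: [0.7, 0.2, 0.3]
opening: 0.0001
finger_force: 0.0
```

Request:
send_rows([
  [0, 0, 0.005],
  [0, 0, 0.01],
  [0, 0, 0.01],
], turn=[0, 0, 0], jaw=[0, 0, 0])

```text
time: 26.15
tcp_pos: [0.4603, 0.234, 0.1579]
tcp_rot: [[-0.999, 0.047, -0.0], [0.047, 0.999, -0.0], [0.0, -0.0, -1.0]]
contact_force: [-0.3, 0.0, -0.3]
opening: -0.0001
finger_force: 0.0
```

Request:
send_rows([
  [0, 0, 0.005],
  [0, 0, 0.01],
  [0, 0, 0.01],
], turn=[0, 0, 0], jaw=[0, 0, 0])

```text
time: 26.45
tcp_pos: [0.4603, 0.234, 0.1549]
tcp_rot: [[-0.999, 0.047, -0.0], [0.047, 0.999, -0.0], [0.0, -0.0, -1.0]]
contact_force: [1.0, -0.2, 0.2]
opening: 0.0
finger_force: 0.0
```

Request:
send_rows([
  [0, 0, 0.004],
  [0, 0, 0.008],
  [0, 0, 0.008],
], turn=[0, 0, 0], jaw=[0, 0, 0])

```text
time: 26.75
tcp_pos: [0.4603, 0.2341, 0.1525]
tcp_rot: [[-0.999, 0.047, -0.0], [0.047, 0.999, -0.0], [0.0, -0.0, -1.0]]
contact_force: [-0.4, 0.2, 0.0]
opening: 0.0003
finger_force: 0.0
```

Request:
send_rows([
  [0, 0, 0.004],
  [0, 0, 0.008],
  [0, 0, 0.008],
], turn=[0, 0, 0], jaw=[0, 0, 0])

```text
time: 27.05
tcp_pos: [0.4603, 0.2341, 0.1501]
tcp_rot: [[-0.999, 0.047, -0.0], [0.047, 0.999, -0.0], [0.0, -0.0, -1.0]]
contact_force: [1.2, -0.9, -0.8]
opening: 0.0001
finger_force: 0.0
```

Request:
send_rows([
  [0, 0, 0.004],
  [0, 0, 0.008],
  [0, 0, 0.008],
], turn=[0, 0, 0], jaw=[0, 0, 0])

```text
time: 27.35
tcp_pos: [0.4605, 0.2342, 0.1481]
tcp_rot: [[-0.999, 0.047, 0.0], [0.047, 0.999, 0.0], [-0.0, 0.0, -1.0]]
contact_force: [-0.0, 0.6, 1.9]
opening: -0.0
finger_force: 1.1
```

Request:
send_rows([
  [0, 0, -0.1],
  [0, 0, -0.25],
  [0, 0, -0.35],
  [0, 0, -0.35],
  [0, 0, -0.35],
], turn=[0, 0, 0, 0, 0], jaw=[0, 0, 0, 0, 0])

```text
time: 27.85
tcp_pos: [0.4608, 0.2343, 0.2534]
tcp_rot: [[-0.999, 0.047, 0.001], [0.047, 0.999, 0.001], [-0.001, 0.001, -1.0]]
contact_force: [0.2, -0.6, -0.8]
opening: -0.0002
finger_force: 0.0
```

```bash
python3 -c "
from rig import r,ticket
s=r.sense();print(s['tcp_pos'],s['contact_force']);print(ticket.close_job())"
```

```text
[0.46084448 0.23432864 0.25337198] [ 0.16664059 -0.59446301 -0.84922606]
the job is handed in; nothing more can be done
None
```

I've handed the job in, with no verdict shown: the lid snapped down (give felt; −x end probed home, +x end judged from height drop and hidden rim), the dial is at the index by my reading, and the tub is still on the scale.

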